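Set out the washing-up corner

TASK

Set out the washing-up corner on the grey drying mat: stand the green soap bottle on the cork coaster, and the yellow soap dish flat in the middle between the bottle and the white canister, in line with both and with its long side along that line, with the lavender soap bar lying flat inside it. Stand the blue tumbler, bottom up as it is, directly behind the dish (on the mat's orange-striped side) with a gap of about 25 mm to the dish, and put the pink lid squarely on the canister. Leave the dark grey tumbler and the blue bottle where they are.

Things in the scene. Friction and masses are not known exactly. Their poses are not given: they have to be found in the camera images.
- mat: Grey ribbed drying mat, fixed, 350 mm (y) x 185 mm (x), top 3 mm over the work surface. Orange stripe along its back long edge, away from the robot. Origin on its underside at the midpoint of the row, 47.5 mm from the front edge, mid-length. x to the striped edge, y along the length, z up. Canister and coaster stand on it at x about 0, one at y +130 mm, one at y -130 mm, either way round.
- canister: White round open canister, outer diameter 80 mm, 120 mm high, mouth 73 mm in diameter, fixed upright on the mat. Origin: centre of its underside; the rim is at z = 120 mm in its frame.
- coaster: Round cork coaster, diameter 84 mm, 5 mm thick, fixed flat on the mat. Origin: centre of its underside; its top is 5 mm above.
- soap_bottle: Loose green soap bottle with white band and white pump head, about 0.3 kg, standing upright. Round body of diameter 56 mm up to 116 mm height, shoulder to 126 mm, neck and pump head up to 149 mm (head reaches 22 mm from the axis). Origin: centre of its underside, z up.
- dish: Loose yellow rectangular soap dish, about 0.12 kg, 104 mm long (its x axis), 66 mm wide (its y axis), 24 mm high, walls 4 mm thick. Inside 96 x 58 mm, the flat inner floor 12 mm above the underside. Origin: centre of its underside, z up. Can be gripped from outside across the 66 mm width.
- soap: Loose lavender soap bar (hard), about 70 g, 60 mm (x) x 36 mm (y) x 30 mm high, lying flat. Origin: centre of its underside, z up. In the dish it rises 18 mm above the dish's rim.
- tumbler: Loose blue plastic tumbler standing upside down (closed end up), about 0.12 kg, 95 mm high. Diameter 60 mm at the lowest 12 mm, then tapering from 57 mm to 54 mm near the top. Origin: centre of its underside (the mouth), z up.
- lid: Loose pink canister lid, knob up, about 80 g. From below: a tapered plug 10 mm deep (diameter 44 growing to 56 mm) that goes into the canister, a disc of diameter 86 mm (10 to 18 mm above the underside), a round knob of diameter 28 mm (18 to 44 mm). Origin: centre of the plug's underside, z up. Seated, the disc rests on the rim: origin 110 mm above the canister's origin.
- grey_tumbler: Loose dark grey tumbler, same shape and size as the blue one, upside down; not to be used, leave it where it is. Origin: centre of its underside.
- blue_bottle: Loose tall blue detergent bottle with white cap, diameter 66 mm, 190 mm high; not to be used, leave it where it is. Origin: centre of its underside.
Not all that is in view belongs to the job. What is shaped like the dish but turquoise is not meant.

How it is judged:
By the outcome, as a careful person would: the job done as asked, in the order asked, and still so for the second after the job is handed in, with the robot touching nothing.
It also fails if it takes over 139 s, if anything falls off the work surface, if the arm or the gripper's body presses on something with over 40 N, if the wrist force passes 120 N, or if a joint passes its speed limit or range.

ROBOT

A 6-joint arm with a two-finger parallel gripper is mounted at the origin on the work surface. World frame = base frame: x ahead of the robot, y to its left, z up, the work surface at z = 0. Lengths are in mm, angles in rad, forces in N, time in s.
With the tool pointing down it reaches from about 275 to 1000 mm from the base axis. Payload 8.4 kg.
Tool frame: the origin (TCP) lies on the centre line of the jaws, within the pads' length; the fingertips stand 17 mm ahead of it and the grasp point (between the pads) lies 2 mm behind it; z points along the fingers, y is the line along which they close (so a half turn about z gives the same grasp; the last joint's range is limited). The gripper opens to 85 mm and grips with 20 to 120 N. Pads are 22 mm wide; open, the fingers measure 114 mm over their backs; the gripper's body (76 mm by 85 mm) begins 54 mm behind the grasp point. The pads swing forward as they close: fully open they stand 13 mm farther back than shut.
Start: joints at [1.23, 0.353, 1.633, -0, 1.155, -0.002], TCP at [207.721, 589.474, 248.281] pointing down, gripper open.
Joint ranges: [-2.63, 2.63], [-0.92, 2.1], [0.06, 2.66], [-1.3, 4.44], [0, 2.69], [-3.02, 3.02]. Speed limits (rad/s): [2.22, 2.22, 2.79, 3.14, 3.14, 3.14].

INTERFACE

Orientations are given as [roll, pitch, yaw] about the fixed x, y, z axes, in that order (R = Rz(yaw) Ry(pitch) Rx(roll)).
In Python, from rig import r, eyes gives the robot as it stands. The module is installed in compiled form; this text tells all that it offers.
- The arm moves only by the shell command python3 -m inch 'ROWS' [FORCE]. ROWS is JSON, a list of rows, each a list of 7 numbers: the shift along the tool's x, y, z in m, then the turn, a rotation vector about the tool's x, y, z in degrees, then the closure, from -1 (fully open) to 1 (shut). In form: [[x, y, z, rx, ry, rz, gripper], ...]. A call has 1 to 8 rows; each row shifts and turns the commanded pose from where the row before left it, along the tool's axes as they then stand; what a row does not reach is not made up. A row lasts 1/10 s, in which the tool goes at most 50 mm and 8.59 degrees, less where a joint would pass 70% of its speed; a pose out of reach is approached as far as the arm can. A call with a gripper value outside its range is refused whole. The fingers move at their own pace and stop on an object; FORCE is the grip in N (left out, the last holds). Time passes only in rows, so rows that do not move let the fingers close. It gives the time, the measured TCP pose, the force, the opening and the grip force at its end, in the units of the state.
- r.sense(): the state, without advancing time (a new reading comes with each control period).
- eyes.grab_frame(name): name is "side" or "top"; returns a dict with "img" (480x640x3 uint8, blue, green, red), "fx", "fy", "cx", "cy" (pixels), "R" (3x3) and "t" (3): a world point X has camera coordinates R X + t. Camera axes: x right, y down, z forward; pixel columns grow to the right and rows downward; lengths in mm; the calibration is good to about 2 mm. A picture is of the moment at which its call begins. There is no depth.
- r.sign_off(): hands the job in; it is judged then, once.
The state is a dict: "clock": time; "qpos": joint angles; "qvel": joint speeds; "joint_efforts": joint torques, N m; "eef_pos": TCP position; "tcp_rot": TCP orientation; "contact_force": force on the tool from outside, world axes, zero at the start; "wrist_torque": the same for the moment, N m; "opening": opening from 0.0 (shut) to 1.0 (fully open); "grasp_force": force on a finger pad.
Only numpy, scipy, OpenCV 4.12 (cv2) and the standard library are available. Lean on these libraries where they do the work, as an engineer would, in place of code of your own. Each camera call takes 0.05 s, during which the arm holds its last target. There are 200 camera calls.

## Working session

There is one attempt and no reset: what is moved stays moved. The work goes in short steps, Python scripts to look and compute and a shell command to move; the robot and the scene stay as the last step left them, time stands still between calls to the robot, and variables do not carry over. Pictures are saved under pics/ and viewed, at most 14 in all, crops included, and the job is handed in when it is done.

```bash
mkdir -p pics; python3 - <<'E'
from rig import r, eyes
import cv2
for n in("side","top"):
    f=eyes.grab_frame(n); cv2.imwrite(f"pics/{n}0.png",f["img"]); print(n,f["fx"],f["cx"],f["cy"],f["R"],f["t"])
print(r.sense())
E
```

```text
side 443.54343167398116 322.52470461573256 232.8853708865803 [[ 9.38335912e-01 -3.45724442e-01 -5.71876653e-04]
 [-2.07796377e-01 -5.62659719e-01 -8.00146678e-01]
 [ 2.76308492e-01  7.50925197e-01 -5.99804107e-01]] [-482.49860683  130.95587005  797.09684343]
top 465.39853854893033 322.21347329800926 237.50081118302472 [[ 0.02820248 -0.99951665  0.0130802 ]
 [-0.99683134 -0.02909553 -0.07403189]
 [ 0.07437668 -0.01095087 -0.99717009]] [ -37.42409928  497.55861337 1074.50196469]
{'clock': 0.1, 'qpos': array([ 1.22957998e+00,  3.53646402e-01,  1.63405705e+00, -6.35073217e-06,
        1.15520375e+00, -2.39913558e-03]), 'qvel': array([-0.00093198, -0.00173543, -0.00375768, -0.00065157,  0.00064097,
        0.00040281]), 'joint_efforts': array([ 4.83953900e-04, -6.06363559e+01, -3.42819786e+01,  9.84725057e-05,
        4.07279469e-03, -6.18939652e-06]), 'eef_pos': array([207.59675496, 589.08186406, 247.59573619]), 'tcp_rot': array([-3.14027810e+00,  2.65297504e-06,  2.80277801e+00]), 'contact_force': array([-0.1503752 ,  0.67463188,  0.01059121]), 'wrist_torque': array([-0.03034299,  0.01575883, -0.01516595]), 'grasp_force': 0.0, 'opening': 0.9963890019068483}
```

View pics/top0.png

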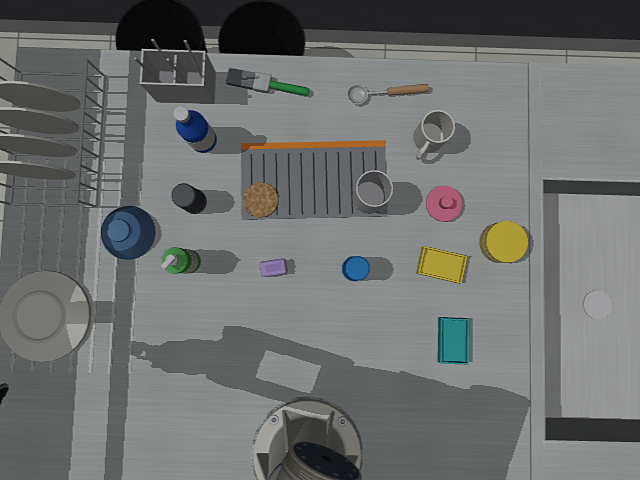

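View pics/side0.png

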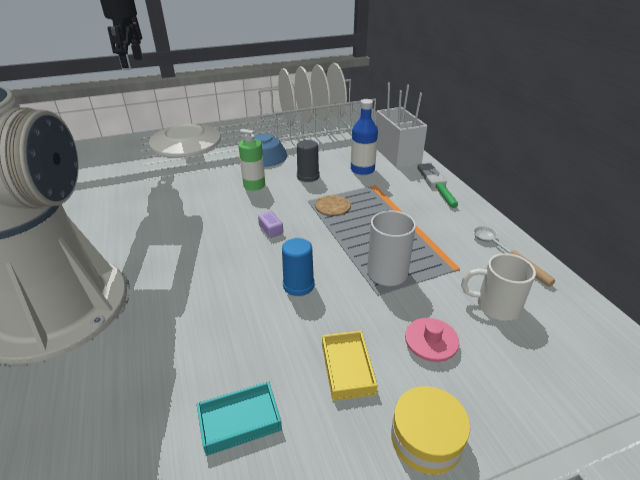

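The top view (+x up, +y left) shows the mat at cols 241-386, rows 142-219, stripe at the back. Coaster is at (260,199), canister rim (374,188), green bottle (180,261), soap (273,268), blue tumbler (356,268), yellow dish (442,265), lid (445,203). Decoys: a turquoise dish, a grey tumbler, a blue bottle and a round yellow tin. The side view shows the same objects.

```bash
cat > h.py <<'E'
from rig import r, eyes
import cv2, numpy as np
def cast(f,px,z):
    px=np.atleast_2d(np.array(px,float)); R=np.array(f["R"]);t=np.array(f["t"])
    d=np.c_[(px[:,0]-f["cx"])/f["fx"],(px[:,1]-f["cy"])/f["fy"],np.ones(len(px))]@R
    C=-R.T@t
    return C+d*((z-C[2])/d[:,2])[:,None], C, d
def mask(f,h0,h1,s0=90,v0=40,roi=None):
    hsv=cv2.cvtColor(f["img"],cv2.COLOR_BGR2HSV)
    m=cv2.inRange(hsv,(h0,s0,v0),(h1,255,255))
    if roi:
        k=np.zeros_like(m);x0,y0,x1,y1=roi;k[y0:y1,x0:x1]=255;m&=k
    c=max(cv2.findContours(m,cv2.RETR_EXTERNAL,cv2.CHAIN_APPROX_NONE)[0],key=cv2.contourArea)
    return m,c[:,0,:].astype(np.float32)
def azi(f,c):
    _,C,d=cast(f,c,0); a=np.arctan2(d[:,1],d[:,0]); m=np.arctan2(*[g(a).mean() for g in(np.sin,np.cos)])
    b=(a-m+np.pi)%(2*np.pi)-np.pi
    return C,m+(b.min()+b.max())/2
def cross(p,q):
    (C,a),(D,b)=p,q
    A=np.array([[np.cos(a),-np.cos(b)],[np.sin(a),-np.sin(b)]])
    s=np.linalg.solve(A,(D-C)[:2]); return C[:2]+s[0]*A[:,0]
def rect(f,c,z):  # rectangle in world at plane z
    P=cast(f,c,z)[0][:,:2].astype(np.float32); (x,y),(w,h),a=cv2.minAreaRect(P)
    if w<h: w,h,a=h,w,a+90
    return np.round([x,y,w,h,(a+90)%180-90],1)   # angle of long side
def circ(f,c,z):
    P=cast(f,c,z)[0][:,:2].astype(np.float32); (x,y),(w,h),a=cv2.fitEllipse(P); return np.round([x,y,w,h],1)
def go(x,y,z,yaw=None):  # tool-frame shift from present, turn about tool z (deg) first
    s=r.sense(); p=s["eef_pos"]; w=s["tcp_rot"][2]; t=0
    if yaw is not None:
        t=(np.radians(yaw)-w+np.pi/2)%np.pi-np.pi/2; w+=t
    d=np.array([x,y,z])-p
    return np.round([d[0]*np.cos(w)+d[1]*np.sin(w), d[0]*np.sin(w)-d[1]*np.cos(w), -d[2], -np.degrees(t)],1)
def st():
    s=r.sense(); print(round(s["clock"],1),np.round(s["eef_pos"],1),np.round(np.degrees(s["tcp_rot"]),1),"F",np.round(s["contact_force"],1),"open",round(s["opening"],3),"g",round(s["grasp_force"],1),"q6",round(s["qpos"][5],2))
E
python3 - <<'E'
from h import *
T=eyes.grab_frame("top");S=eyes.grab_frame("side")
m,c=mask(T,5,20,150,120,(230,130,400,160)); print("stripe",rect(T,c,3))
hsv=cv2.cvtColor(T["img"],cv2.COLOR_BGR2HSV)
m,c=mask(T,5,20,60,60,(230,165,300,230)); print("coaster T",circ(T,c,8))
m,c=mask(S,5,20,60,60,(300,185,362,222)); print("coaster S",circ(S,c,8))
m,c=mask(T,22,35,120,80,(410,235,475,290)); print("dish T",rect(T,c,24),rect(T,c,0))
m,c=mask(S,22,35,120,80,(310,320,385,405)); print("dish S bbox",cv2.boundingRect(c))
m,c=mask(T,120,150,40,60,(250,250,300,285)); print("soap T",rect(T,c,30)); at=c
m,c=mask(S,120,150,40,60,(245,200,300,245)); print("soap S30/0",cast(S,[c[c[:,1].argmin()]],30)[0])
mt,ct=mask(T,100,125,120,40,(335,250,378,290)); print("tumb T", circ(T,ct,95))
ms,cs=mask(S,100,125,120,40,(270,230,325,300)); print("tumb S top rays", cross(azi(S,cs),azi(T,ct)))
mt,ct=mask(T,160,179,70,60,(420,180,470,225)); print("lid T",circ(T,ct,18))
ms,cs=mask(S,160,179,70,60,(400,310,465,365)); print("lid x",cross(azi(S,cs),azi(T,ct)))
mt,ct=mask(T,40,80,80,40,(160,240,205,280));ms,cs=mask(S,40,80,80,40,(230,130,275,195))
print("bottle",cross(azi(S,cs),azi(T,ct)),cv2.boundingRect(ct),cv2.boundingRect(cs))
# mat dark edges
g=T["img"].max(2)
for row in (165,180,212): 
    print(row,g[row,232:250],g[row,378:396])
print(g[208:228,320])
big=np.hstack([cv2.resize(T["img"][120:290,150:480],None,fx=2.4,fy=2.4,interpolation=3)]);cv2.imwrite("pics/crop1.png",big)
E
```

```text
stripe [724.5   6.  346.1  14.4 -86.9]
coaster T [586.4 127.4  81.5  81.5]
coaster S [584.8 123.4  81.2  83.4]
dish T [ 443.4 -303.1  108.4   66.7   78.5] [ 444.  -309.6  110.8   68.2   78.5]
dish S bbox (322, 331, 55, 69)
soap T [425.1  89.1  59.5  34.9 -78.9]
soap S30/0 [[432.76236349 116.75580176  30.        ]]
tumb T [428.5 -96.   53.   57.9]
tumb S top rays [428.43354276 -98.68952057]
lid T [ 588.8 -308.2   83.    84.4]
lid x [ 589.01669717 -308.54720616]
bottle [435.06785142 292.79250284] (162, 247, 30, 26) (239, 139, 24, 23)
165 [140 141 140 140 141 141 140 142 137 110 105 106 106 107 107 108 109 111] [108 107 107 106 107 107 107  98 105 150 145 143 144 143 144 144 145 143]
180 [139 139 139 139 139 138 138 140 137 117 105 107 108 108 108 108 109 112] [ 63  61  70  92  91  91  91  92  91  89  86 121 167 138 138 140 140 140]
212 [138 138 138 138 138 137 138 139 132 103 110 109 109 109 112 107 101 113] [60 72 71 72 72 72 72 71 70 79 97 94 95 95 94 94 96 96]
[108 108 108 108 108 108 108 109 108  94 148 144 139 143 143 143 139 138
 141 145]
```

View pics/crop1.png

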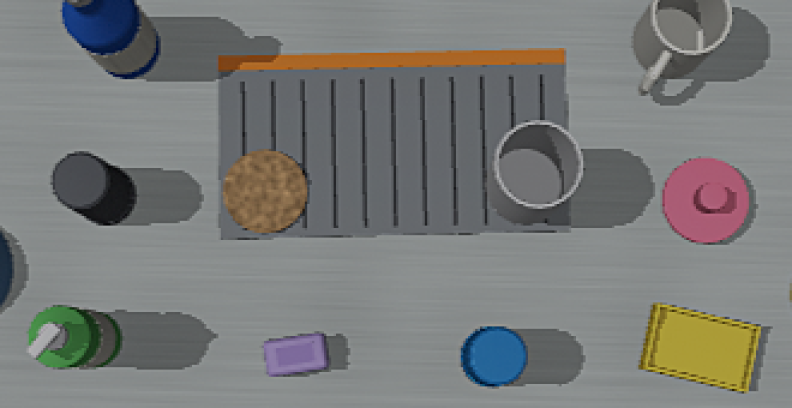

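The crop shows the mat corners at crop pixels (219,57), (565,49), (569,231) and (222,239), and the canister rim ring centred near (538,165).

```bash
python3 - <<'E'
from h import *
T=eyes.grab_frame("top");S=eyes.grab_frame("side")
f=lambda u,v:(u/2.4+150-.3,v/2.4+120-.3)
K=cast(T,[f(219,57),f(565,49),f(569,231),f(222,239)],3)[0][:,:2]; print(K.round(1))
e=(K[0]+K[3]-K[1]-K[2])/2; L=np.hypot(*e); u=e/L; n=np.array([u[1],-u[0]]); print("len",L,"yaw",np.degrees(np.arctan2(n[1],n[0])), "wid",np.hypot(*((K[0]+K[1]-K[2]-K[3])/2)))
c=K.mean(0); o=c-n*(92.5-47.5); print("origin",o,"coaster",o+130*u,"can",o-130*u,"dishctr",o)
# canister rim from edges, top view
g=cv2.cvtColor(T["img"],cv2.COLOR_BGR2GRAY)
h=cv2.HoughCircles(cv2.resize(g[150:230,340:410],None,fx=8,fy=8,interpolation=2),cv2.HOUGH_GRADIENT,1,400,param1=100,param2=20,minRadius=130,maxRadius=165)
x,y,R=h[0][0]; px=(x/8+340-.44,y/8+150-.44); print("rim",px,R/8,cast(T,[px],123)[0])
crop=cv2.resize(S["img"][195:300,350:430],None,fx=6,fy=6,interpolation=3); cv2.imwrite("pics/can_side.png",crop)
m,cc=mask(S,22,35,120,80,(310,320,385,405))
print(cv2.boxPoints(cv2.minAreaRect(cast(T,mask(T,22,35,120,80,(410,235,475,290))[1],24)[0][:,:2].astype(np.float32))))
mt,ct=mask(T,40,80,80,40,(160,240,205,280)); ms,cs=mask(S,40,80,80,40,(230,130,275,195))
for s,q in(("T",azi(T,ct)),("S",azi(S,cs))): print(s,q)
E
```

```text
[[ 721.4  179.2]
 [ 740.7 -169.1]
 [ 555.9 -176.5]
 [ 537.6  168.6]]
len 347.19049143986933 yaw 3.105864850452922 wid 184.56845940229974
origin [593.95310769  -1.8769521 ] coaster [586.90957459 127.93209474] can [ 600.99664079 -131.68599894] dishctr [593.95310769  -1.8769521 ]
rim (np.float32(374.2475), np.float32(187.8725)) 18.3375 [[ 600.57045857 -130.51659541  123.        ]]
[[ 399.90686 -349.57513]
 [ 465.25232 -362.87756]
 [ 486.8817  -256.6275 ]
 [ 421.53625 -243.32507]]
T (array([ 417.11958403,  -11.16254697, 1108.78593932]), np.float64(1.5118157298734711))
S (array([ 259.71329858, -691.68807256,  582.6099348 ]), np.float64(1.3945260930613403))
```

View pics/can_side.png

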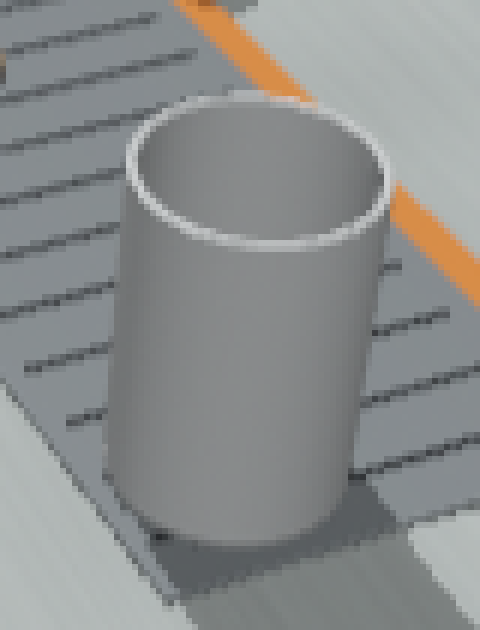

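The side crop shows the canister rim ellipse spanning crop cols 127-391 and rows 92-250, so its centre is at about (392.8,223.1) px.

```bash
python3 - <<'E'
from h import *
T=eyes.grab_frame("top");S=eyes.grab_frame("side")
print("can side",cast(S,[(392.9,223.2)],123)[0])
f=lambda u,v:(u/2.4+150-.3,v/2.4+120-.3)
print("bottle T@116",cast(T,[f(64,337)],116)[0])
m,c=mask(S,40,80,80,40,(230,130,275,200))
hsv=cv2.cvtColor(S["img"],cv2.COLOR_BGR2HSV); print(np.where(cv2.inRange(hsv,(40,80,40),(80,255,255))[:,253])[0])
# bottom of bottle: near-side base point -> centre = +28 along view azimuth
m=cv2.inRange(hsv,(40,80,40),(80,255,255)); m[:,:230]=0;m[:,275:]=0;m[:130]=0;m[200:]=0
ys,xs=np.where(m); b=ys.max(); p=cast(S,[(xs[ys==b].mean(),b+.5)],0)[0][0]; C=cast(S,[(0,0)],0)[1]
d=(p-C)[:2]; d/=np.hypot(*d); print("base",p,p[:2]+28*d)
print(go(435,293,200,0),go(435,293,200,90))
E
```

```text
can side [[ 598.82670221 -132.69896709  123.        ]]
bottle T@116 [[434.01198383 286.08460903 116.        ]]
[141 142 143 144 145 146 147 148 149 150 151 152 153 154 155 156 157 158
 159 160 161 181 182 183 184 185 186 187 188 189]
base [424.44291934 270.22882108   0.        ] [429.16915623 297.82705807]
[-227.3 -296.4   48.2  -19.4] [-296.4  227.3   48.2   70.6]
```

```bash
python3 -m inch '[[0,0,0,0,0,-6.5,-1],[0,0,0,0,0,-6.5,-1],[0,0,0,0,0,-6.5,-1],[-0.03,-0.04,0,0,0,0,-1],[-0.03,-0.04,0,0,0,0,-1],[-0.03,-0.04,0,0,0,0,-1],[-0.03,-0.04,0,0,0,0,-1],[-0.03,-0.04,0,0,0,0,-1]]' 60
python3 -m inch '[[-0.03,-0.04,0,0,0,0,-1],[-0.03,-0.04,0,0,0,0,-1],[-0.017,-0.02,0,0,0,0,-1],[0,0,0,0,0,0,-1]]'
python3 - <<'E'
from h import *
st();print(go(434,290,98,180))
E
```

```text
clock: 1.2
eef_pos: [358.9, 388.1, 248.5]
tcp_rot: [3.141, 0.0, -3.14]
contact_force: [0.5, 0.0, -0.7]
opening: 1.001
grasp_force: 0.0
clock: 1.6
eef_pos: [437.1, 287.4, 248.5]
tcp_rot: [-3.141, 0.001, 3.14]
contact_force: [-0.6, -0.1, 0.3]
opening: 1.005
grasp_force: 0.0
1.6 [437.1 287.4 248.5] [-1.800e+02  1.000e-01  1.799e+02] F [-0.6 -0.1  0.3] open 1.005 g 0.0 q6 -0.99
[ 3.100e+00  2.600e+00  1.505e+02 -1.000e-01]
```

```bash
python3 -m inch '[[0.003,0.002,0.03,0,0,0,-1],[0,0,0.03,0,0,0,-1],[0,0,0.02,0,0,0,-1],[0,0,0,0,0,0,-1],[0,0,0,0,0,0,-1]]'
python3 - <<'E'
from h import *
st()
S=eyes.grab_frame("side");T=eyes.grab_frame("top")
cv2.imwrite("pics/b1.png",np.hstack([cv2.resize(S["img"][60:220,180:330],(400,427)),cv2.resize(T["img"][200:310,120:240],(400,427))]))
E
```

```text
clock: 2.1
eef_pos: [431.9, 292.4, 168.6]
tcp_rot: [-3.142, -0.0, -3.14]
contact_force: [-0.3, -0.8, -0.2]
opening: 1.002
grasp_force: 0.0
2.1 [431.9 292.4 168.6] [-180.    -0.  -179.9] F [-0.3 -0.8 -0.2] open 1.002 g 0.0 q6 -0.98
```

View pics/b1.png

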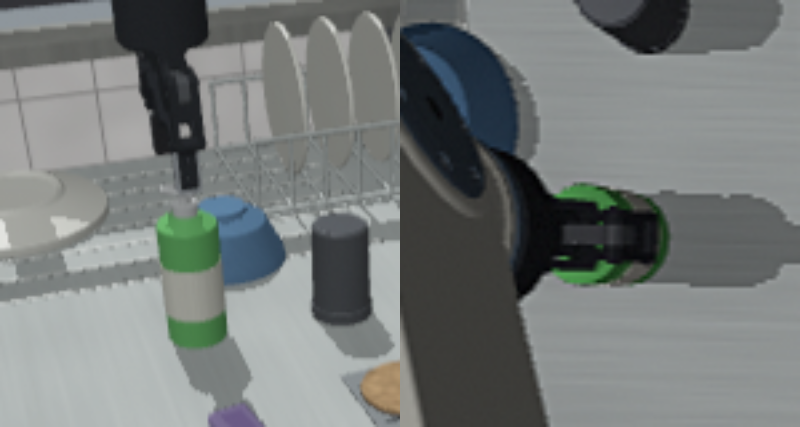

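The gripper sits directly over the pump head in both views, so I descend and grip.

```bash
python3 -m inch '[[-0.002,-0.002,0.025,0,0,0,-1],[0,0,0.025,0,0,0,-1],[0,0,0.02,0,0,0,-1],[0,0,0,0,0,0,-1],[0,0,0,0,0,0,-0.2],[0,0,0,0,0,0,1],[0,0,0,0,0,0,1],[0,0,0,0,0,0,1]]' 50
python3 -m inch '[[0,0,0,0,0,0,1],[0,0,0,0,0,0,1],[0,0,0,0,0,0,1]]'
python3 - <<'E'
from h import *
st()
E
```

```text
clock: 3.0
eef_pos: [435.4, 290.7, 100.3]
tcp_rot: [3.14, 0.003, -3.14]
contact_force: [-1.0, 1.1, 6.4]
opening: 0.64
grasp_force: 52.0
clock: 3.3
eef_pos: [435.4, 290.7, 100.2]
tcp_rot: [3.14, 0.003, -3.14]
contact_force: [-0.6, 0.6, 6.3]
opening: 0.644
grasp_force: 52.0
3.3 [435.4 290.7 100.2] [ 179.9    0.2 -179.9] F [-0.6  0.6  6.3] open 0.644 g 52.0 q6 -0.99
```

```bash
python3 -m inch '[[0,0,-0.01,0,0,0,1],[0,0,-0.02,0,0,0,1],[-0.01,-0.01,-0.01,0,0,0,1],[-0.03,-0.033,0,0,0,0,1],[-0.035,-0.04,0,0,0,0,1],[-0.035,-0.04,0,0,0,0,1],[-0.03,-0.03,0,0,0,0,1],[-0.01,-0.01,0,0,0,0,1]]'
python3 -m inch '[[0,0,0,0,0,0,1],[0,0,0,0,0,0,1],[0,0,0,0,0,0,1]]'
python3 - <<'E'
from h import *
st(); T=eyes.grab_frame("top");S=eyes.grab_frame("side")
m,c=mask(S,40,80,80,40,(260,60,400,260)); C,a=azi(S,c); print(cv2.boundingRect(c))
p=r.sense()["eef_pos"]; print("az",a,"tcp az",np.arctan2(*(p-C)[[1,0]]),"dist",np.hypot(*(p-C)[:2]))
cv2.imwrite("pics/b2.png",np.hstack([cv2.resize(S["img"][100:260,270:420],(400,427)),cv2.resize(T["img"][130:250,200:330],(400,369)).copy() if 0 else cv2.resize(T["img"][130:250,200:330],(400,427))]))
E
```

```text
clock: 4.1
eef_pos: [583.6, 128.2, 139.3]
tcp_rot: [-3.141, 0.003, 3.14]
contact_force: [0.9, 0.4, -2.7]
opening: 0.642
grasp_force: 53.8
clock: 4.4
eef_pos: [579.2, 132.5, 138.3]
tcp_rot: [3.142, -0.001, -3.139]
contact_force: [0.2, 0.6, -2.5]
opening: 0.64
grasp_force: 53.8
4.4 [579.2 132.5 138.3] [ 1.800e+02 -1.000e-01 -1.799e+02] F [ 0.2  0.6 -2.5] open 0.64 g 53.8 q6 -1.35
(317, 142, 16, 26)
az 1.2130202909044392 tcp az 1.2008720860551287 dist 884.2440645723993
```

View pics/b2.png

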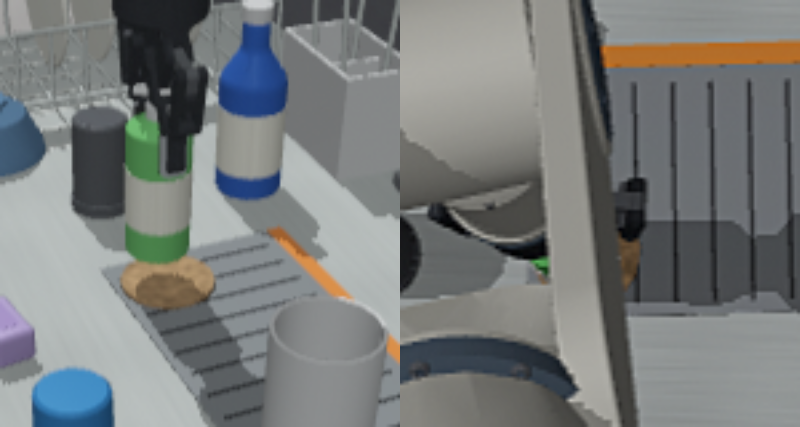

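```bash
python3 - <<'E'
from h import *
S=eyes.grab_frame("side")
m,c=mask(S,40,80,80,40,(300,175,360,205)); C,a=azi(S,c); print(cv2.boundingRect(c))
p=r.sense()["eef_pos"]; b=np.arctan2(*(p-C)[[1,0]]); d=np.hypot(*(p-C)[:2]); print("lateral offset mm (perp, +=ccw)",(a-b)*d,a)
m,c=mask(S,5,20,60,60,(300,185,362,222)); print(cv2.boundingRect(c), azi(S,c)[1])
print(go(586,127.5,110,180))
E
```

```text
(317, 184, 24, 15)
lateral offset mm (perp, +=ccw) 1.5140841166876968 1.202391819697855
(315, 196, 35, 20) 1.1925517069716018
[-6.4 -5.2 28.4  0.2]
```

```bash
python3 -m inch '[[-0.004,-0.003,0,0,0,0,1],[-0.003,-0.002,0.005,0,0,0,1],[0,0,0.01,0,0,0,1],[0,0,0.008,0,0,0,1],[0,0,0.003,0,0,0,1],[0,0,0,0,0,0,1],[0,0,0,0,0,0,1]]'
python3 - <<'E'
from h import *
st();print(go(586.3,127,108.2,180))
E
```

```text
clock: 5.25
eef_pos: [587.3, 126.8, 112.2]
tcp_rot: [-3.142, -0.0, -3.14]
contact_force: [0.5, -0.1, -1.3]
opening: 0.641
grasp_force: 53.8
5.2 [587.3 126.8 112.2] [-180.    -0.  -179.9] F [ 0.5 -0.1 -1.3] open 0.641 g 53.8 q6 -1.36
[1.  0.2 4.  0.1]
```

```bash
python3 -m inch '[[0.001,0,0.002,0,0,0,1],[0,0,0.0015,0,0,0,1],[0,0,0.0005,0,0,0,1],[0,0,0,0,0,0,1]]'
python3 -m inch '[[0,0,0,0,0,0,0],[0,0,0,0,0,0,-0.6],[0,0,0,0,0,0,-1],[0,0,0,0,0,0,-1],[0,0,-0.02,0,0,0,-1],[0,0,-0.04,0,0,0,-1],[0,0,-0.04,0,0,0,-1],[0,0,0,0,0,0,-1]]'
python3 - <<'E'
from h import *
st();print("dish",go(443.4,-303.1,210,168.5))
E
```

```text
clock: 5.65
eef_pos: [586.4, 126.8, 108.4]
tcp_rot: [3.142, 0.0, -3.14]
contact_force: [0.1, 0.1, -3.1]
opening: 0.643
grasp_force: 53.8
clock: 6.45
eef_pos: [589.5, 127.5, 214.1]
tcp_rot: [3.14, 0.009, -3.14]
contact_force: [0.3, -0.1, 0.5]
opening: 1.003
grasp_force: 0.0
6.5 [589.5 127.5 214.1] [ 179.9    0.5 -179.9] F [ 0.3 -0.1  0.5] open 1.003 g 0.0 q6 -1.36
dish [  57.3 -451.1    4.1   11.6]
```

```bash
python3 -m inch '[[0.0145,-0.02,0,0,0,0,-1],[0.0145,-0.043,0,0,0,0,-1],[0.0145,-0.043,0,0,0,0,-1],[0.0145,-0.043,0,0,0,0,-1],[0.0145,-0.043,0,0,0,0,-1],[0.0145,-0.043,0,0,0,0,-1],[0.0145,-0.043,0,0,0,0,-1],[0.0145,-0.043,0,0,0,0,-1]]'
python3 -m inch '[[0.0145,-0.043,0,0,0,0,-1],[0.0145,-0.043,0,0,0,0,-1],[0,-0.023,0,0,0,8,-1],[0,0,0,0,0,8.5,-1],[0,0,0,0,0,8.5,-1],[0,0,0,0,0,8.5,-1],[0,0,0,0,0,8.5,-1],[0,0,0,0,0,8.5,-1]]'
python3 -m inch '[[0,0,0.02,0,0,8.5,-1],[0,0,0.03,0,0,8.5,-1],[0,0,0.03,0,0,8.5,-1],[0,0,0.03,0,0,8.5,-1],[0,0,0.02,0,0,8.5,-1],[0,0,0,0,0,8.5,-1],[0,0,0,0,0,0,-1],[0,0,0,0,0,0,-1]]'
python3 - <<'E'
from h import *
st();print("dish",go(443.2,-305,15,78.5))
T=eyes.grab_frame("top");S=eyes.grab_frame("side")
cv2.imwrite("pics/d1.png",np.hstack([cv2.resize(S["img"][220:420,280:480],(400,400)),cv2.resize(T["img"][210:310,390:490],(400,400))]))
E
```

```text
clock: 7.25
eef_pos: [469.9, -195.9, 208.1]
tcp_rot: [-3.141, 0.0, -3.14]
contact_force: [0.5, -0.2, -0.8]
opening: 0.999
grasp_force: 0.0
clock: 8.05
eef_pos: [441.8, -303.4, 207.9]
tcp_rot: [-3.141, -0.0, 2.255]
contact_force: [-0.2, -0.1, 0.4]
opening: 0.998
grasp_force: 0.0
clock: 8.85
eef_pos: [442.1, -303.6, 78.3]
tcp_rot: [3.141, 0.0, 1.376]
contact_force: [0.4, -0.6, 0.1]
opening: 0.998
grasp_force: 0.0
8.8 [ 442.1 -303.6   78.3] [180.    0.   78.8] F [ 0.4 -0.6  0.1] open 0.998 g 0.0 q6 -0.41
dish [-1.2  1.3 63.3  0.3]
```

View pics/d1.png

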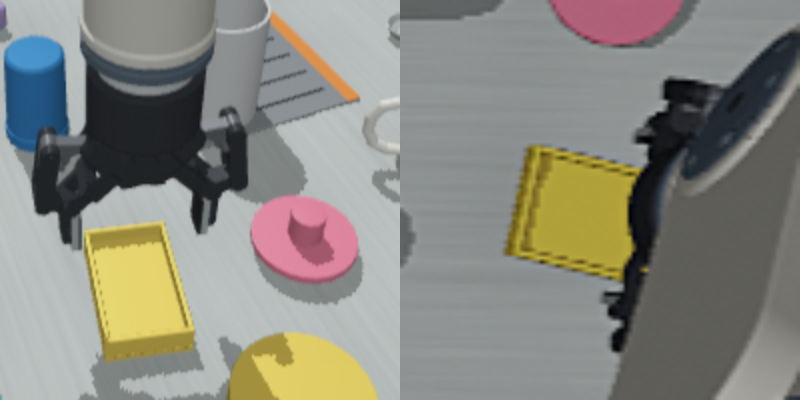

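The dish lies between the open fingers in both views, so I descend and grip.

```bash
python3 -m inch '[[0,0.001,0.02,0,0,0,-1],[0,0,0.025,0,0,0,-1],[0,0,0.015,0,0,0,-1],[0,0,0.003,0,0,0,-1],[0,0,0,0,0,0,-1],[0,0,0,0,0,0,0.2],[0,0,0,0,0,0,1],[0,0,0,0,0,0,1]]' 30
python3 -m inch '[[0,0,0,0,0,0,1],[0,0,0,0,0,0,1],[0,0,0,0,0,0,1]]'
python3 - <<'E'
from h import *
st()
E
```

```text
clock: 9.75
eef_pos: [443.6, -304.1, 16.3]
tcp_rot: [3.14, 0.001, 1.372]
contact_force: [-0.3, -0.0, 7.1]
opening: 0.768
grasp_force: 34.2
clock: 10.05
eef_pos: [443.5, -304.0, 16.3]
tcp_rot: [3.14, 0.001, 1.372]
contact_force: [-0.9, 0.5, 6.7]
opening: 0.768
grasp_force: 34.3
10.1 [ 443.5 -304.    16.3] [179.9   0.   78.6] F [-0.9  0.5  6.7] open 0.768 g 34.3 q6 -0.4
```

```bash
python3 -m inch '[[0,0,-0.01,0,0,0,1],[0,0,-0.03,0,0,0,1],[0,0,-0.04,0,0,0,1],[0,0,-0.035,0,0,-3.4,1],[0,0,-0.02,0,0,-5,1],[0,0,-0.01,0,0,-5,1],[0,0,0,0,0,-1,1],[0,0,0,0,0,0,1]]'
python3 -m inch '[[0.02,0.01,0,0,0,0,1],[0.035,0.02,0,0,0,0,1],[0.04,0.023,0,0,0,0,1],[0.04,0.023,0,0,0,0,1],[0.04,0.023,0,0,0,0,1],[0.04,0.023,0,0,0,0,1],[0.035,0.02,0,0,0,0,1],[0.028,0.015,0,0,0,0,1]]'
python3 -m inch '[[0.012,0.005,0,0,0,0,1],[0,0,0,0,0,0,1],[0,0,0,0,0,0,1],[0,0,0,0,0,0,1]]'
python3 - <<'E'
from h import *
st();print(go(593.2,-2.3,21,93))
E
```

```text
clock: 10.85
eef_pos: [442.7, -303.5, 160.5]
tcp_rot: [3.141, 0.0, 1.621]
contact_force: [0.2, 0.2, -0.9]
opening: 0.764
grasp_force: 34.2
clock: 11.65
eef_pos: [585.4, -15.5, 159.1]
tcp_rot: [-3.14, -0.0, 1.622]
contact_force: [-0.6, -0.9, -1.8]
opening: 0.764
grasp_force: 34.2
clock: 12.05
eef_pos: [588.8, -6.9, 159.9]
tcp_rot: [-3.141, 0.0, 1.621]
contact_force: [0.6, -0.4, -1.3]
opening: 0.763
grasp_force: 34.1
12.1 [588.8  -6.9 159.9] [-179.9    0.    92.9] F [ 0.6 -0.4 -1.3] open 0.763 g 34.1 q6 -0.06
[ 4.300e+00  4.600e+00  1.389e+02 -1.000e-01]
```

```bash
python3 -m inch '[[0.004,0.004,0.02,0,0,0,1],[0,0.001,0.04,0,0,0,1],[0,0,0.04,0,0,0,1],[0,0,0.01,0,0,0,1],[0,0,0.005,0,0,0,1],[0,0,0,0,0,0,1],[0,0,0,0,0,0,1],[0,0,0,0,0,0,1]]'
python3 - <<'E'
from h import *
st();print(go(593.2,-2.3,19.5,93))
T=eyes.grab_frame("top");S=eyes.grab_frame("side")
cv2.imwrite("pics/d2.png",np.hstack([cv2.resize(S["img"][130:300,280:450],(400,400)),cv2.resize(T["img"][130:250,250:370],(400,400))]))
E
```

```text
clock: 12.85
eef_pos: [595.5, -1.4, 47.0]
tcp_rot: [3.139, 0.0, 1.623]
contact_force: [-1.2, -0.3, -1.0]
opening: 0.761
grasp_force: 34.3
12.8 [595.5  -1.4  47. ] [179.8   0.   93. ] F [-1.2 -0.3 -1. ] open 0.761 g 34.3 q6 -0.06
[-0.8 -2.3 27.5 -0. ]
```

View pics/d2.png

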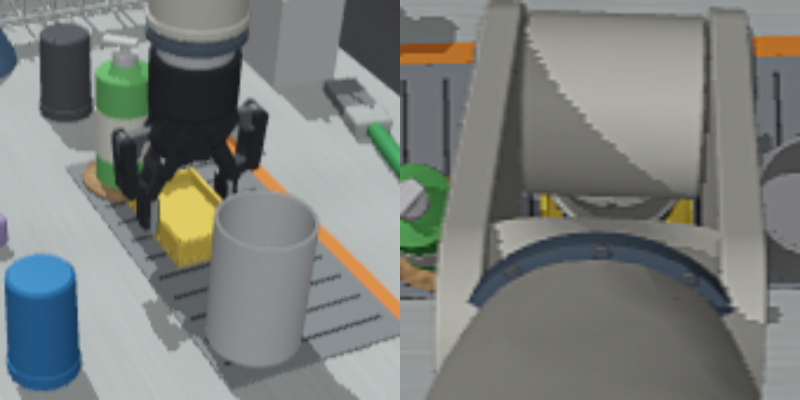

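The dish hangs clear over the mat between bottle and canister. In the top view its two ends show at crop cols 540 and 695.

```bash
python3 - <<'E'
from h import *
T=eyes.grab_frame("top")
hsv=cv2.cvtColor(T["img"],cv2.COLOR_BGR2HSV);m=cv2.inRange(hsv,(22,120,60),(35,255,255));m[:,:270]=0;m[:,350:]=0;m[:175]=0;m[215:]=0
ys,xs=np.where(m); print(xs.min(),xs.max(),ys.min(),ys.max())
for x in(xs.min()-.5,xs.max()+.5): print(cast(T,[(x,ys[np.abs(xs-x)<1].mean())],54.7)[0].round(1))
E
```

```text
292 337 188 196
[[599.1  50.4  54.7]]
[[598.8 -54.8  54.7]]
```

```bash
python3 -m inch '[[0,-0.002,0.01,0,0,0,1],[0,0,0.01,0,0,0,1],[0,0,0.005,0,0,0,1],[0,0,0.002,0,0,0,1],[0,0,0.0005,0,0,0,1],[0,0,0,0,0,0,1],[0,0,0,0,0,0,1]]'
python3 - <<'E'
from h import *
st();print(go(593.2,-1.6,19.3,93))
E
```

```text
clock: 13.7
eef_pos: [591.4, -1.4, 18.8]
tcp_rot: [-3.139, -0.0, 1.623]
contact_force: [-10.7, 0.1, 23.9]
opening: 0.766
grasp_force: 38.0
13.7 [591.4  -1.4  18.8] [-179.9   -0.    93. ] F [-10.7   0.1  23.9] open 0.766 g 38.0 q6 -0.06
[-0.3  1.8 -0.5 -0. ]
```

```bash
python3 -m inch '[[0,0,-0.0025,0,0,0,1],[0,0.0018,0,0,0,0,1],[0,0,0.001,0,0,0,1],[0,0,0.0005,0,0,0,1],[0,0,0,0,0,0,1]]'
python3 - <<'E'
from h import *
st();print(go(593.2,-1.6,19.3,93))
E
```

```text
clock: 14.2
eef_pos: [594.5, -1.3, 18.9]
tcp_rot: [3.141, 0.0, 1.623]
contact_force: [-0.9, 0.1, 7.4]
opening: 0.766
grasp_force: 35.9
14.2 [594.5  -1.3  18.9] [180.   0.  93.] F [-0.9  0.1  7.4] open 0.766 g 35.9 q6 -0.06
[-0.2 -1.4 -0.4 -0. ]
```

```bash
python3 -m inch '[[0,-0.001,0,0,0,0,1],[0,0,0,0,0,0,1],[0,0,0,0,0,0,0],[0,0,0,0,0,0,-1],[0,0,0,0,0,0,-1],[0,0,-0.02,0,0,0,-1],[0,0,-0.04,0,0,0,-1],[0,0,-0.04,0,0,-8.1,-1]]'
python3 -m inch '[[0.01,-0.012,0,0,0,0,-0.5],[0.025,-0.031,0,0,0,0,-0.5],[0.03,-0.036,0,0,0,0,-0.5],[0.03,-0.036,0,0,0,0,-0.5],[0.02,-0.025,0,0,0,0,-0.5],[0.006,-0.008,0,0,0,0,-0.5],[0,0,0,0,0,0,-0.5],[0,0,0,0,0,0,-0.5]]'
python3 - <<'E'
from h import *
st();print(go(425.1,89.1,27,101.1))
T=eyes.grab_frame("top")
m,c=mask(T,22,35,120,80,(260,150,370,230)); print("dish",rect(T,c,27))
m,c=mask(T,5,20,150,120,(230,130,400,160)); print("stripe",cv2.fitLine(cast(T,c,3)[0][:,:2].astype(np.float32),2,0,.1,.1).ravel())
cv2.imwrite("pics/d3.png",cv2.resize(T["img"][130:300,220:420],(800,680))[:600])
E
```

```text
clock: 15.0
eef_pos: [591.7, -1.4, 118.7]
tcp_rot: [-3.138, -0.001, 1.765]
contact_force: [-0.2, 1.4, 1.6]
opening: 1.002
grasp_force: 0.0
clock: 15.8
eef_pos: [425.9, 88.8, 119.0]
tcp_rot: [3.14, 0.0, 1.765]
contact_force: [0.3, -0.2, 0.0]
opening: 0.75
grasp_force: 0.0
15.8 [425.9  88.8 119. ] [179.9   0.  101.1] F [ 0.3 -0.2  0. ] open 0.75 g 0.0 q6 0.01
[ 0.4 -0.8 92.   0. ]
dish [592.1  -2.8 103.5  67.4 -86.7]
stripe [ 5.2324545e-02 -9.9863011e-01  7.2457196e+02  6.3999777e+00]
```

View pics/d3.png

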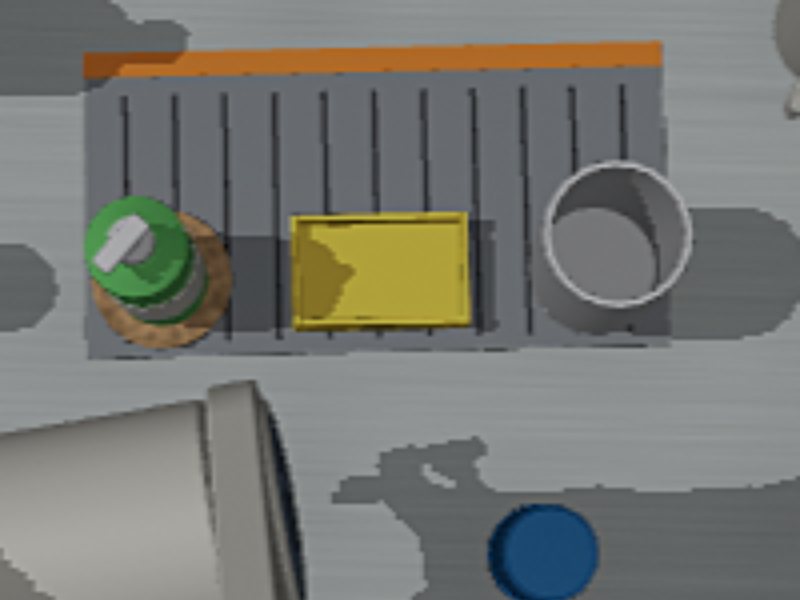

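Bottle, dish and canister line up: the dish measures (592,-3) at 93.3°. Next is the soap.

```bash
python3 -m inch '[[0,-0.001,0.03,0,0,0,-0.5],[0,0,0.035,0,0,0,-0.5],[0,0,0.02,0,0,0,-0.5],[0,0,0.007,0,0,0,-0.5],[0,0,0,0,0,0,0],[0,0,0,0,0,0,1],[0,0,0,0,0,0,1],[0,0,0,0,0,0,1]]' 30
python3 -m inch '[[0,0,0,0,0,0,1],[0,0,0,0,0,0,1],[0,0,0,0,0,0,1]]'
python3 - <<'E'
from h import *
st()
E
```

```text
clock: 16.65
eef_pos: [424.4, 88.8, 27.6]
tcp_rot: [3.14, -0.0, 1.764]
contact_force: [-0.3, -0.1, -0.4]
opening: 0.419
grasp_force: 30.7
clock: 16.95
eef_pos: [424.2, 88.8, 27.4]
tcp_rot: [3.14, 0.0, 1.764]
contact_force: [0.4, -0.8, 8.2]
opening: 0.412
grasp_force: 31.8
16.9 [424.2  88.8  27.4] [179.9   0.  101.1] F [ 0.4 -0.8  8.2] open 0.412 g 31.8 q6 0.01
```

```bash
python3 -m inch '[[0,0,-0.01,0,0,0,1],[0,0,-0.03,0,0,0,1],[0,0,-0.03,0,0,8.1,1],[-0.01,0.015,-0.01,0,0,0,1],[-0.022,0.038,0,0,0,0,1],[-0.025,0.042,0,0,0,0,1],[-0.023,0.038,0,0,0,0,1],[-0.015,0.023,0,0,0,0,1]]'
python3 -m inch '[[-0.005,0.008,0,0,0,0,1],[0,0,0,0,0,0,1],[0,0,0,0,0,0,1],[0,0,0,0,0,0,1]]'
python3 - <<'E'
from h import *
st();print(go(593,-2.3,46,93))
S=eyes.grab_frame("side");T=eyes.grab_frame("top")
m,c=mask(T,120,150,40,60,(250,150,400,250)); print("soap T",rect(T,c,r.sense()["eef_pos"][2]+3),cv2.boundingRect(c))
cv2.imwrite("pics/s1.png",cv2.resize(S["img"][130:270,280:420],(560,560)))
E
```

```text
clock: 17.75
eef_pos: [587.4, 0.5, 107.9]
tcp_rot: [3.139, 0.0, 1.622]
contact_force: [-0.0, 1.1, -2.0]
opening: 0.416
grasp_force: 30.8
clock: 18.15
eef_pos: [591.1, -1.9, 106.8]
tcp_rot: [-3.14, -0.0, 1.624]
contact_force: [-0.1, 0.3, -0.5]
opening: 0.413
grasp_force: 30.8
18.1 [591.1  -1.9 106.8] [-179.9   -0.    93. ] F [-0.1  0.3 -0.5] open 0.413 g 30.8 q6 -0.06
[-0.5  1.8 60.8  0. ]
soap T [576.2  20.8  13.1  10.8   1.8] (301, 195, 6, 7)
```

View pics/s1.png

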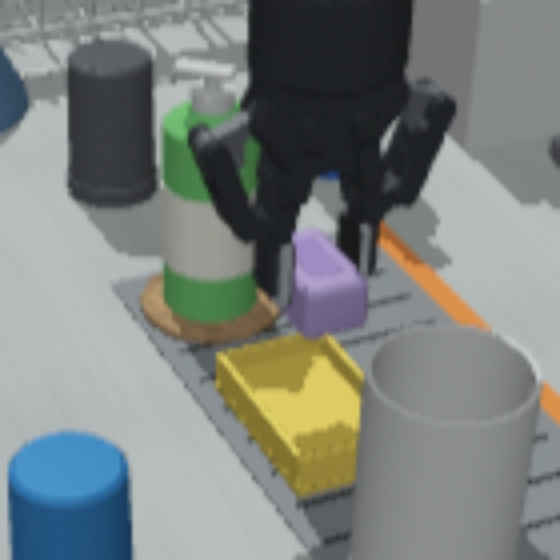

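The soap is level in the grip and square above the dish. I lower it into the dish.

```bash
python3 -m inch '[[0,0.001,0.02,0,0,0,1],[0,0,0.025,0,0,0,1],[0,0,0.012,0,0,0,1],[0,0,0.005,0,0,0,1],[0,0,0.001,0,0,0,1],[0,0,0,0,0,0,1],[0,0,0,0,0,0,1]]'
python3 - <<'E'
from h import *
st();print(go(593,-2.3,42.4,93))
E
```

```text
clock: 18.95
eef_pos: [594.3, -2.5, 44.7]
tcp_rot: [3.14, 0.0, 1.623]
contact_force: [1.0, -0.2, -0.1]
opening: 0.412
grasp_force: 30.8
18.9 [594.3  -2.5  44.7] [179.9   0.   93. ] F [ 1.  -0.2 -0.1] open 0.412 g 30.8 q6 -0.06
[ 0.3 -1.3  2.3 -0. ]
```

```bash
python3 -m inch '[[0,-0.001,0.0015,0,0,0,1],[0,0,0.0007,0,0,0,1],[0,0,0,0,0,0,1],[0,0,0,0,0,0,0.1],[0,0,0,0,0,0,-0.1],[0,0,-0.02,0,0,0,-0.1],[0,0,-0.03,0,0,0,-1],[0,0,-0.03,0,0,0,-1]]'
python3 -m inch '[[-0.01,-0.02,0,0,0,0,-1],[-0.02,-0.04,0,0,0,0,-1],[-0.02,-0.04,0,0,0,0,-1],[-0.02,-0.04,0,0,0,0,-1],[-0.013,-0.026,0,0,0,0,-1],[-0.003,-0.004,0,0,0,-8,-1],[0,0,0,0,0,-8.2,-1],[0,0,0,0,0,-8.2,-1]]'
python3 -m inch '[[0,0,0,0,0,-8.2,-1],[0,0,0,0,0,-8.2,-1],[0,0,0,0,0,-8.2,-1],[0,0,0,0,0,-8.2,-1],[0,0,0,0,0,-8.2,-1],[0,0,0,0,0,-8.2,-1],[0,0,0,0,0,-8.2,-1],[0,0,0,0,0,-8.2,-1]]'
python3 -m inch '[[0,0,0,0,0,0,-1],[0,0,0,0,0,0,-1]]'
python3 - <<'E'
from h import *
st();print(go(428.5,-97.5,70,183))
T=eyes.grab_frame("top");S=eyes.grab_frame("side")
m,c=mask(T,120,150,40,60,(250,150,400,250)); print("soap T",rect(T,c,45))
m,c=mask(T,22,35,120,80,(260,150,370,230)); print("dish",rect(T,c,27))
cv2.imwrite("pics/s2.png",np.hstack([cv2.resize(S["img"][150:310,250:410],(400,400)),cv2.resize(T["img"][140:300,240:400],(400,400))]))
E
```

```text
clock: 19.75
eef_pos: [592.2, -2.6, 122.0]
tcp_rot: [-3.14, -0.0, 1.623]
contact_force: [0.7, -0.1, -0.1]
opening: 0.869
grasp_force: 0.0
clock: 20.55
eef_pos: [427.2, -97.7, 121.8]
tcp_rot: [3.141, 0.0, 2.054]
contact_force: [1.0, 0.4, 0.2]
opening: 1.0
grasp_force: 0.0
clock: 21.35
eef_pos: [427.4, -97.4, 121.6]
tcp_rot: [-3.142, 0.0, -3.084]
contact_force: [-0.3, -0.7, 1.1]
opening: 1.005
grasp_force: 0.0
clock: 21.55
eef_pos: [427.4, -97.3, 121.6]
tcp_rot: [-3.142, 0.0, -3.094]
contact_force: [-0.0, -0.9, -0.0]
opening: 1.002
grasp_force: 0.0
21.6 [427.4 -97.3 121.6] [-180.     0.  -177.3] F [-0.  -0.9 -0. ] open 1.002 g 0.0 q6 -1.85
[-1.1 -0.2 51.6 -0.3]
soap T [589.6  -1.3  55.4  37.2 -88.2]
dish [591.4  -2.7 103.7  67.4 -86.2]
```

View pics/s2.png

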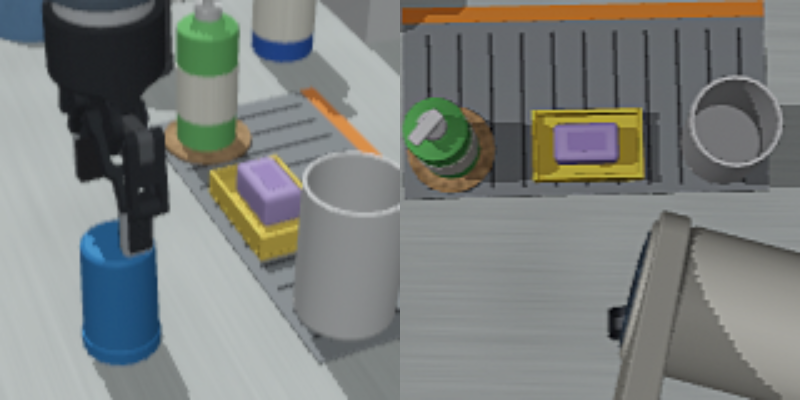

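The soap lies flat in the dish, and the gripper is over the tumbler. I grasp the tumbler.

```bash
python3 -m inch '[[-0.001,0,0.02,0,0,0.3,-1],[0,0,0.02,0,0,0,-1],[0,0,0.012,0,0,0,-1],[0,0,0,0,0,0,-1],[0,0,0,0,0,0,-0.2],[0,0,0,0,0,0,1],[0,0,0,0,0,0,1],[0,0,0,0,0,0,1]]' 30
python3 -m inch '[[0,0,0,0,0,0,1],[0,0,0,0,0,0,1],[0,0,0,0,0,0,1]]'
python3 - <<'E'
from h import *
st()
E
```

```text
clock: 22.45
eef_pos: [429.0, -97.5, 70.6]
tcp_rot: [-3.141, 0.002, -3.095]
contact_force: [0.2, -0.7, 5.4]
opening: 0.633
grasp_force: 30.8
clock: 22.75
eef_pos: [429.0, -97.5, 70.6]
tcp_rot: [-3.141, 0.002, -3.095]
contact_force: [-2.2, -0.4, 5.8]
opening: 0.632
grasp_force: 30.8
22.8 [429.  -97.5  70.6] [-1.800e+02  1.000e-01 -1.773e+02] F [-2.2 -0.4  5.8] open 0.632 g 30.8 q6 -1.84
```

```bash
python3 -m inch '[[0,0,-0.01,0,0,0,1],[0,0,-0.03,0,0,0,1],[0,0,-0.03,0,0,0,1],[-0.01,0.004,-0.02,0,0,0,1],[-0.03,0.01,0,0,0,0,1],[-0.04,0.014,0,0,0,0,1],[-0.04,0.014,0,0,0,0,1],[-0.04,0.014,0,0,0,0,1]]'
python3 -m inch '[[-0.04,0.014,0,0,0,0,1],[-0.03,0.01,0,0,0,0,1],[-0.018,0.006,0,0,0,0,1],[-0.008,0.002,0,0,0,0,1],[0,0,0,0,0,0,1],[0,0,0,0,0,0,1],[0,0,0,0,0,0,1]]'
python3 - <<'E'
from h import *
st();print(go(680.5,2.4,100,183))
E
```

```text
clock: 23.55
eef_pos: [587.1, -33.1, 161.0]
tcp_rot: [-3.141, 0.001, -3.095]
contact_force: [0.8, -1.0, -1.5]
opening: 0.629
grasp_force: 32.5
clock: 24.25
eef_pos: [678.9, 2.1, 159.8]
tcp_rot: [-3.142, -0.001, -3.095]
contact_force: [0.2, 0.4, -2.3]
opening: 0.633
grasp_force: 32.5
24.2 [678.9   2.1 159.8] [-180.    -0.  -177.3] F [ 0.2  0.4 -2.3] open 0.633 g 32.5 q6 -1.62
[-1.6  0.2 59.8 -0.3]
```

```bash
python3 -m inch '[[-0.0015,0,0.02,0,0,0,1],[0,0,0.035,0,0,0,1],[0,0,0.02,0,0,0,1],[0,0,0.007,0,0,0,1],[0,0,0,0,0,0,1],[0,0,0,0,0,0,1],[0,0,0,0,0,0,1]]'
python3 - <<'E'
from h import *
st();print(go(680.5,2.4,73.6,183))
S=eyes.grab_frame("side")
m,c=mask(S,100,125,120,40,(330,130,420,250)); C,a=azi(S,c[c[:,1]>c[:,1].max()-6]); p=r.sense()["eef_pos"]; print(cv2.boundingRect(c),"off",(a-np.arctan2(*(p-C)[[1,0]]))*np.hypot(*(p-C)[:2]))
E
```

```text
clock: 24.95
eef_pos: [682.4, 2.6, 79.2]
tcp_rot: [-3.141, 0.002, -3.095]
contact_force: [0.2, -0.6, -1.4]
opening: 0.631
grasp_force: 32.5
24.9 [682.4   2.6  79.2] [-1.800e+02  1.000e-01 -1.773e+02] F [ 0.2 -0.6 -1.4] open 0.631 g 32.5 q6 -1.62
[ 1.9 -0.1  5.6 -0.3]
(382, 182, 19, 29) off 10.737397677446392
```

```bash
python3 -m inch '[[0.0015,0,0.003,0,0,0,1],[0,0,0.002,0,0,0,1],[0,0,0.0004,0,0,0,1],[0,0,0,0,0,0,1],[0,0,0,0,0,0,1]]'
python3 - <<'E'
from h import *
st()
E
```

```text
clock: 25.5
eef_pos: [680.2, 2.6, 73.7]
tcp_rot: [-3.142, 0.001, -3.095]
contact_force: [-4.8, 0.2, 10.3]
opening: 0.632
grasp_force: 33.7
25.5 [680.2   2.6  73.7] [-180.     0.  -177.3] F [-4.8  0.2 10.3] open 0.632 g 33.7 q6 -1.62
```

```bash
python3 -m inch '[[0,0,0,0,0,0,0],[0,0,0,0,0,0,-0.6],[0,0,0,0,0,0,-1],[0,0,0,0,0,0,-1],[0,0,-0.02,0,0,0,-1],[0,0,-0.04,0,0,0,-1],[0,0,-0.04,0,0,0,-1],[0.01,-0.02,0,0,0,0,-1]]'
python3 -m inch '[[0.012,-0.035,0,0,0,0,-0.6],[0.015,-0.043,0,0,0,0,-0.6],[0.015,-0.043,0,0,0,0,-0.6],[0.015,-0.043,0,0,0,0,-0.6],[0.015,-0.043,0,0,0,0,-0.6],[0.013,-0.04,0,0,0,0,-0.6],[0.008,-0.03,0,0,0,0,-0.6],[0.0025,-0.009,0,0,0,0,-0.6]]'
python3 -m inch '[[0,0,0.03,0,0,0,-0.5],[0,0,0.02,0,0,0,-0.4],[0,0,0,0,0,0,-0.4],[0,0,0,0,0,0,-0.4]]'
python3 - <<'E'
from h import *
st();print(go(589,-308.4,37,183))
T=eyes.grab_frame("top");S=eyes.grab_frame("side")
m,c=mask(T,100,125,120,40,(290,120,360,200)); print("tumb T", circ(T,c,98),cv2.boundingRect(c))
m,c=mask(T,22,35,120,80,(260,150,370,230)); print("dish",rect(T,c,27))
cv2.imwrite("pics/l1.png",np.hstack([cv2.resize(S["img"][210:410,330:530],(400,400)),cv2.resize(T["img"][130:230,240:390],(400,400))]))
E
```

```text
clock: 26.3
eef_pos: [675.1, -16.3, 178.2]
tcp_rot: [-3.142, 0.01, -3.093]
contact_force: [1.5, -1.3, -0.0]
opening: 0.999
grasp_force: 0.0
clock: 27.1
eef_pos: [587.9, -311.1, 172.0]
tcp_rot: [-3.141, -0.0, -3.097]
contact_force: [0.7, 0.1, 0.1]
opening: 0.8
grasp_force: 0.0
clock: 27.5
eef_pos: [589.2, -307.3, 122.2]
tcp_rot: [3.141, -0.001, -3.094]
contact_force: [-0.3, -0.4, 0.3]
opening: 0.701
grasp_force: 0.0
27.5 [ 589.2 -307.3  122.2] [ 180.    -0.  -177.3] F [-0.3 -0.4  0.3] open 0.701 g 0.0 q6 -2.1
[ 0.2 -1.  85.2 -0.3]
tumb T [667.4   1.3  55.4  73.7] (301, 142, 26, 33)
dish [590.8  -2.8 103.6  68.2 -86.4]
```

View pics/l1.png

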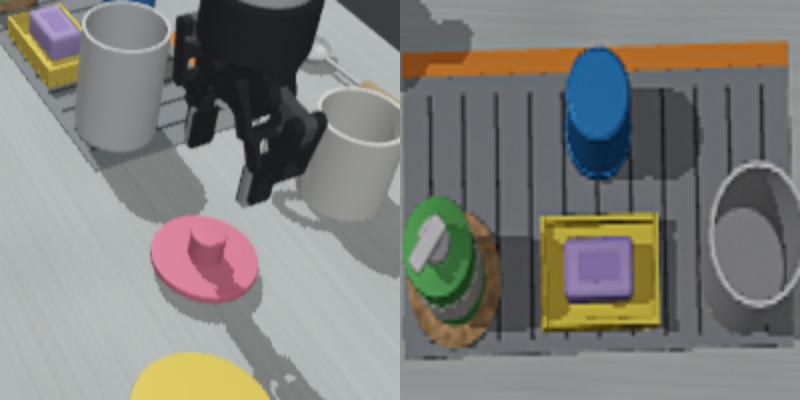

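The tumbler stands behind the dish, and the gripper is centred over the lid's knob with the mug clear. I grasp the lid.

```bash
python3 -m inch '[[0,-0.001,0.03,0,0,0,-0.4],[0,0,0.03,0,0,0,-0.4],[0,0,0.018,0,0,0,-0.4],[0,0,0.006,0,0,0,-0.4],[0,0,0,0,0,0,-0.1],[0,0,0,0,0,0,0.2],[0,0,0,0,0,0,1],[0,0,0,0,0,0,1]]' 30
python3 -m inch '[[0,0,0,0,0,0,1],[0,0,0,0,0,0,1],[0,0,0,0,0,0,1]]'
python3 - <<'E'
from h import *
st()
E
```

```text
clock: 28.4
eef_pos: [590.0, -309.5, 39.8]
tcp_rot: [-3.14, 0.002, -3.095]
contact_force: [0.3, 0.8, 7.4]
opening: 0.318
grasp_force: 29.9
clock: 28.7
eef_pos: [590.0, -309.5, 39.8]
tcp_rot: [-3.14, 0.002, -3.095]
contact_force: [0.4, 0.2, 6.7]
opening: 0.315
grasp_force: 29.9
28.7 [ 590.  -309.5   39.8] [-1.799e+02  1.000e-01 -1.773e+02] F [0.4 0.2 6.7] open 0.315 g 29.9 q6 -2.1
```

```bash
python3 -m inch '[[0,0,-0.01,0,0,0,1],[0,0,-0.03,0,0,0,1],[0,0,-0.04,0,0,0,1],[0,0,-0.04,0,0,0,1],[0,0,-0.03,0,0,0,1],[-0.001,0.01,-0.005,0,0,0,1],[-0.003,0.03,0,0,0,0,1],[-0.004,0.04,0,0,0,0,1]]'
python3 -m inch '[[-0.005,0.04,0,0,0,0,1],[-0.004,0.035,0,0,0,0,1],[-0.002,0.018,0,0,0,0,1],[0,0.004,0,0,0,0,1],[0,0,0,0,0,0,1],[0,0,0,0,0,0,1],[0,0,0,0,0,0,1]]'
python3 - <<'E'
from h import *
st();print(go(600.7,-131.7,152.8,183))
T=eyes.grab_frame("top");S=eyes.grab_frame("side")
z=r.sense()["eef_pos"][2]
m,c=mask(S,160,179,70,60,(350,130,450,260)); print(circ(S,c,z-39.8+14),cv2.boundingRect(c)); C,a=azi(S,c);p=r.sense()["eef_pos"]; print("off",(a-np.arctan2(*(p-C)[[1,0]]))*np.hypot(*(p-C)[:2]))
g=np.hypot(600.3-C[0],-131.5-C[1]); print("can az", np.arctan2(-131.5-C[1],600.3-C[0]),"lid az",a)
cv2.imwrite("pics/l2.png",np.hstack([cv2.resize(S["img"][140:300,310:470],(400,400)),cv2.resize(T["img"][130:250,310:430],(400,400))]))
E
```

```text
clock: 29.5
eef_pos: [592.7, -228.6, 193.1]
tcp_rot: [-3.141, -0.0, -3.097]
contact_force: [1.0, 1.0, -1.2]
opening: 0.312
grasp_force: 29.8
clock: 30.2
eef_pos: [599.6, -132.5, 193.0]
tcp_rot: [-3.141, -0.0, -3.096]
contact_force: [-0.5, 0.4, -0.3]
opening: 0.318
grasp_force: 29.8
30.2 [ 599.6 -132.5  193. ] [-180.    -0.  -177.4] F [-0.5  0.4 -0.3] open 0.318 g 29.8 q6 -1.84
[-1.2  0.8 40.2 -0.4]
[ 597.9 -131.3   80.3   98.6] (371, 184, 50, 35)
off 0.36435656279849266
can az 1.0245251951233938 lid az 1.0253478111362961
```

View pics/l2.png

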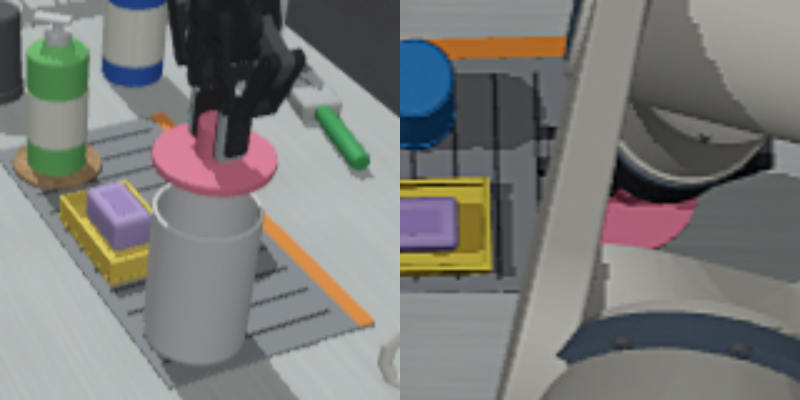

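The lid hangs level over the canister mouth, and its bearing matches the canister's. I lower it.

```bash
python3 -m inch '[[-0.001,0.0008,0.015,0,0,0,1],[0,0,0.012,0,0,0,1],[0,0,0.006,0,0,0,1],[0,0,0.003,0,0,0,1],[0,0,0,0,0,0,1],[0,0,0,0,0,0,1],[0,0,0,0,0,0,1]]'
python3 - <<'E'
from h import *
st();print(go(600.7,-131.7,152.8,183))
E
```

```text
clock: 31.0
eef_pos: [601.0, -130.5, 157.6]
tcp_rot: [-3.141, 0.001, -3.095]
contact_force: [0.5, -0.5, -0.2]
opening: 0.313
grasp_force: 29.8
31.0 [ 601.  -130.5  157.6] [-180.     0.  -177.3] F [ 0.5 -0.5 -0.2] open 0.313 g 29.8 q6 -1.83
[ 0.3 -1.2  4.8 -0.3]
```

```bash
python3 -m inch '[[0,-0.001,0.002,0,0,0,1],[0,0,0.0015,0,0,0,1],[0,0,0.001,0,0,0,1],[0,0,0,0,0,0,1],[0,0,0,0,0,0,1]]'
python3 - <<'E'
from h import *
st();print(go(600.7,-131.7,152.8,183))
E
```

```text
clock: 31.5
eef_pos: [600.7, -131.5, 152.8]
tcp_rot: [-3.142, 0.0, -3.095]
contact_force: [-1.0, -0.1, 0.7]
opening: 0.312
grasp_force: 30.0
31.5 [ 600.7 -131.5  152.8] [-180.     0.  -177.3] F [-1.  -0.1  0.7] open 0.312 g 30.0 q6 -1.84
[-0.  -0.2  0.  -0.3]
```

```bash
python3 -m inch '[[0,0,0.0005,0,0,0,1],[0,0,0,0,0,0,1],[0,0,0,0,0,0,0.1],[0,0,0,0,0,0,-0.3],[0,0,0,0,0,0,-0.3],[0,0,-0.02,0,0,0,-0.3],[0,0,-0.03,0,0,0,-1],[0,0,-0.03,0,0,0,-1]]'
python3 -m inch '[[0.02,-0.02,0,0,0,0,-1],[0.04,-0.03,0,0,0,0,-1],[0.04,-0.03,0,0,0,0,-1],[0.04,-0.03,0,0,0,0,-1],[0.04,-0.03,0,0,0,0,-1],[0.02,-0.02,0,0,0,0,-1],[0,0,0,0,0,0,-1],[0,0,0,0,0,0,-1]]'
python3 - <<'E'
from h import *
st()
T=eyes.grab_frame("top");S=eyes.grab_frame("side")
m,c=mask(T,160,179,70,60,(340,150,430,230)); print("lid T",circ(T,c,131))
ms,cs=mask(S,160,179,70,60,(350,180,450,290)); print("lid S",circ(S,cs,131),cross(azi(S,cs),azi(T,c)))
m,c=mask(T,100,125,120,40,(290,120,360,200)); P=cast(T,c,98)[0]; i=P[:,0].argsort()[-15:]
print("tumb top far x",P[:,0].max(),"ylim",P[P[:,0]>670][:,1].min(),P[P[:,0]>670][:,1].max())
P=cast(T,c,3)[0]; print("tumb base near x",P[:,0].min(), "y there",P[P[:,0].argsort()[:8],1].mean())
m,c=mask(T,22,35,120,80,(260,150,370,230)); print("dish",rect(T,c,27)); P=cast(T,c,27)[0]; print("dish back x near y0",P[abs(P[:,1])<10][:,0].max())
cv2.imwrite("pics/end.png",np.hstack([cv2.resize(S["img"][80:320,230:470],(400,400)),cv2.resize(T["img"][130:290,230:430],(400,320))[:320].copy() if 0 else cv2.resize(T["img"][120:280,230:390+30],(400,400))]))
E
```

```text
clock: 32.3
eef_pos: [600.3, -131.4, 232.5]
tcp_rot: [3.141, -0.001, -3.095]
contact_force: [0.5, 0.1, -0.1]
opening: 0.963
grasp_force: 0.0
clock: 33.1
eef_pos: [408.2, -301.0, 232.3]
tcp_rot: [3.142, 0.0, -3.097]
contact_force: [0.4, -0.4, -0.3]
opening: 1.001
grasp_force: 0.0
33.1 [ 408.2 -301.   232.3] [ 180.     0.  -177.4] F [ 0.4 -0.4 -0.3] open 1.001 g 0.0 q6 -2.25
lid T [ 599.5 -132.    83.7   84.2]
lid S [ 597.9 -134.7   82.1   97.8] [ 599.79426166 -131.91764769]
tumb top far x 703.8629431014513 ylim -25.343917160362594 29.801016075606995
tumb base near x 651.9755126217642 y there -0.4275256334106232
dish [591.5  -2.7 103.7  67.4 -86.1]
dish back x near y0 623.5847611746801
```

View pics/end.png

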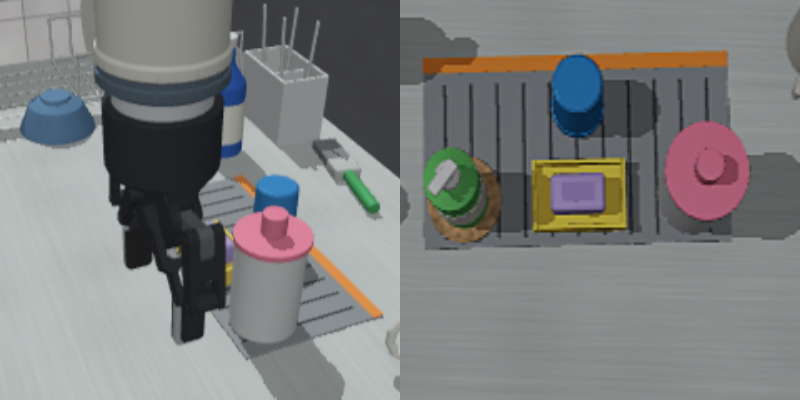

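The final views show everything in place. The bottle is on the coaster and the soap is flat in the aligned dish. The tumbler is behind the dish with a gap of about 25 mm, and the lid is seated level, centred at (600,-132).

```bash
python3 -c "
from rig import r
print(r.sign_off())"
```

```text
the job is handed in; nothing more can be done
None
```

The washing-up corner is set out as asked and the job is handed in at about 33 s, with the grey tumbler and blue bottle left alone; the final camera check put the gap between tumbler and dish at about 25 mm.

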